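# Make up the shrimp kit and the planting kit

## Robot

A 6-joint arm with a two-finger parallel gripper is mounted at the origin on the work surface. World frame = base frame: x ahead of the robot, y to its left, z up, the work surface at z = 0. Lengths are in mm, angles in rad, forces in N, time in s.
With the tool pointing down it reaches from about 275 to 750 mm from the base axis. Payload 10.2 kg.
Tool frame: the origin (TCP) lies between the finger pads; the fingertips stand 11 mm ahead of it and the grasp point (between the pads) lies 8 mm behind it; z points along the fingers, y is the line along which they close (so a half turn about z gives the same grasp; the last joint's range is limited). The gripper opens to 85 mm and grips with 20 to 120 N. Pads are 22 mm wide; open, the fingers measure 114 mm over their backs; the gripper's body (76 mm by 85 mm) begins 54 mm behind the grasp point. The pads swing forward as they close: fully open they stand 13 mm farther back than shut.
Start: joints at [0.953, 0.313, 1.498, -0, 1.331, -0.223], TCP at [201.94, 484.614, 215.294] pointing down, gripper open.
Joint ranges: [-2.94, 2.94], [-0.97, 2.17], [0.19, 2.56], [-1.23, 4.37], [0.02, 3.11], [-2.88, 2.88]. Speed limits (rad/s): [2.39, 2.39, 3.01, 3.14, 3.14, 3.14].

## Interface

Orientations are given as a unit quaternion [w, x, y, z].
In Python, from rig import sense, eyes, finish_job gives the robot as it stands.
- The arm moves only by the shell command python3 -m jog 'ROWS' [FORCE]. ROWS is JSON, a list of rows, each a list of 7 numbers: the shift along the tool's x, y, z in m, then the turn, a rotation vector about the tool's x, y, z in rad, then the finger opening in m, from 0 to 0.0854. In form: [[dx, dy, dz, rx, ry, rz, gripper], ...]. A call has 1 to 5 rows; each row shifts and turns the commanded pose from where the row before left it, along the tool's axes as they then stand; what a row does not reach is not made up. A row lasts 1/10 s, in which the tool goes at most 50 mm and 8.59 degrees, less where a joint would pass 70% of its speed; a pose out of reach is approached as far as the arm can. A call is refused whole if a number of a shift passes 0.05 or a number of a turn 0.15, either way. A call with a gripper value outside its range is refused whole. The fingers move at their own pace and stop on an object; FORCE is the grip in N (left out, the last holds). Time passes only in rows, so rows that do not move let the fingers close. It gives the time, the measured TCP pose, the force, the opening and the grip force at its end, in the units of the state.
- sense(): the state, without advancing time (a new reading comes with each control period).
- eyes.capture(name): name is "scene" or "top"; returns the picture (400x640x3 uint8, red, green, blue); there is no depth.
- eyes.calibration(name): a dict with "fx", "fy", "cx", "cy" (pixels), "cam_to_world" (4x4, takes a point from camera to world coordinates). Camera axes: x right, y down, z forward; pixel columns grow to the right and rows downward; lengths in mm; the calibration is good to about 2 mm. A picture is of the moment at which its call begins. calibration takes no time and is no camera call.
- finish_job(): hands the job in; it is judged then, once.
The state is a dict: "time_s": time; "joints": joint angles; "dq": joint speeds; "tau": joint torques, N m; "eef_pos": TCP position; "ee_rot": TCP orientation; "force": force on the tool from outside, world axes, zero at the start; "wrist_torque": the same for the moment, N m; "grip_width": opening from 0.0 (shut) to 1.0 (fully open); "grip_force": force on a finger pad.
Only numpy, scipy, OpenCV 4.12 (cv2) and the standard library are available. Lean on these libraries where they do the work, as an engineer would, in place of code of your own. Each camera call takes 0.05 s, during which the arm holds its last target. There are 200 camera calls.

## Task

Make up two customer kits from the stock on the board: first the shrimp kit in the blue tray, with the grey ceramic cave on its feet in the long bay and the green tub upright in the square bay; only when it is complete, the planting kit in the yellow tray, with the steel tweezer lying flat in the long bay and the orange tub upright in the square bay. Set the cave down gently without dropping it, do not tip the tubs over, and leave the white algae magnet and the glass dish where they are.

Things in the scene. Friction and masses are not known exactly. Their poses are not given: they have to be found in the camera images.
- tray_blue: Blue plastic kit tray, 98 mm wide (its x) by 262 mm long (its y), fixed to the board. Its floor is 3 mm above the board, its rim 10 mm above the board, all walls 4 mm thick. A cross wall parts a square bay (78 mm along y by 90 mm along x inside, centre at y = +88 mm) from a long bay (172 mm along y by 90 mm along x inside, centre at y = -41 mm). Origin: centre of the underside; z up. 
- tray_yellow: Yellow plastic kit tray, 98 mm wide (its x) by 262 mm long (its y), fixed to the board. Its floor is 3 mm above the board, its rim 10 mm above the board, all walls 4 mm thick. A cross wall parts a square bay (78 mm along y by 90 mm along x inside, centre at y = +88 mm) from a long bay (172 mm along y by 90 mm along x inside, centre at y = -41 mm). Origin: centre of the underside; z up. 
- tub_green: Closed round plastic tub with a paper band and a ribbed screw lid, 52 mm in diameter, 62 mm high, standing upright, about 80 g. Origin: centre of its underside, z up. Green with a darker green lid.
- tub_orange: Closed round plastic tub with a paper band and a ribbed screw lid, 52 mm in diameter, 62 mm high, standing upright, about 80 g. Origin: centre of its underside, z up. Orange with an orange lid.
- cave: Grey ceramic shrimp cave, an arch-shaped hollow block standing on its feet: 56 mm wide (its x), 70 mm long (its y), 47 mm high, open at its -y end, closed at its +y end, about 180 g. Its two outer side faces (x = +-28 mm) are upright up to 32 mm, then slope in. Grip across x. Origin: centre of its underside, z up.
- tweezer: Stainless steel planting tweezer lying flat, 140 mm long (its x, points at +x), 10 mm high, stiff. Its middle 44 mm has parallel sides 17 mm apart over all (its y): grip it there across y; it narrows to both ends. About 35 g. Origin: middle of the underside, z up.
- magnet: White algae magnet with a black pad beneath and a raised grip bar, 44 mm (its x) by 76 mm (its y) by 35 mm high; stands in the row of stock, stays there. Origin: centre of its underside.
- dish: Small clear glass feeding dish, 70 mm across, 24 mm high, stands to one side, stays there. Origin: centre of its underside.
There are look-alikes about, which are no part of the job. There is more than one size of the cave; the job needs the smallest. Leave any pink look-alike of the tub_green alone.

How it is judged:
By the outcome, as a careful person would: the job done as asked, in the order asked, and still so for the second after the job is handed in, with the robot touching nothing.
It also fails if it takes over 96 s, if anything falls off the work surface, if the arm or the gripper's body presses on something with over 40 N, if the wrist force passes 120 N, or if a joint passes its speed limit or range.

## Working session

There is one attempt and no reset: what is moved stays moved. The work goes in short steps, Python scripts to look and compute and a shell command to move; the robot and the scene stay as the last step left them, time stands still between calls to the robot, and variables do not carry over. Pictures are saved under pics/ and viewed, at most 15 in all, crops included, and the job is handed in when it is done.

```bash
mkdir -p pics; ls; python3 - <<'E'
from rig import sense, eyes
import cv2, json
for n in("scene","top"):
    cv2.imwrite(f"pics/{n}0.png",eyes.capture(n)[:,:,::-1]); c=eyes.calibration(n); print(n,{k:(v if not hasattr(v,'tolist') else v.tolist()) for k,v in c.items()})
s=sense(); print(s)
E
```

```text
pics
scene {'fx': 377.7943803289094, 'fy': 377.7943803289094, 'cx': 320.21452902959203, 'cy': 207.06434630537356, 'cam_to_world': [[0.6717888776569355, 0.5129996175598925, -0.5343510982863602, 1132.5253178708278], [0.7407241677210308, -0.46013554673029905, 0.48949258011658875, -431.09976047119414], [0.005235571642284952, -0.7246424435669034, -0.6891051572662664, 729.0672899517627], [0.0, 0.0, 0.0, 1.0]]}
top {'fx': 392.13402486170287, 'fy': 392.13402486170287, 'cx': 325.1914917192639, 'cy': 200.9315710351246, 'cam_to_world': [[-0.009066209066837997, -0.9957912382358598, 0.09120095232972668, 524.9624666724184], [-0.9999298540574294, 0.00833299388011358, -0.008417135954808684, 72.56994008774026], [0.007621733257214396, -0.09127086646727246, -0.9957969361855201, 879.6546592514777], [0.0, 0.0, 0.0, 1.0]]}
{'time_s': 0.1, 'joints': array([ 9.52612478e-01,  3.13380277e-01,  1.49837143e+00, -2.59177554e-05,
        1.33099047e+00, -2.23409852e-01]), 'dq': array([ 0.00196762, -0.0029677 , -0.00255343,  0.00146754, -0.00010172,
       -0.00064856]), 'tau': array([ 1.96040819e-03, -4.12905586e+01, -2.60143965e+01, -1.94960598e-04,
        3.02560904e-03, -3.50264850e-05]), 'eef_pos': array([201.78794922, 484.39954453, 214.79547406]), 'ee_rot': array([-2.23294185e-04,  1.96104683e-01,  9.80582798e-01, -5.29761344e-04]), 'force': array([-0.15067721, -0.40624229,  0.10409858]), 'wrist_torque': array([-0.04580684,  0.05428567,  0.02445137]), 'grip_force': 0.0, 'grip_width': 0.995538406366664}
```

View pics/scene0.png

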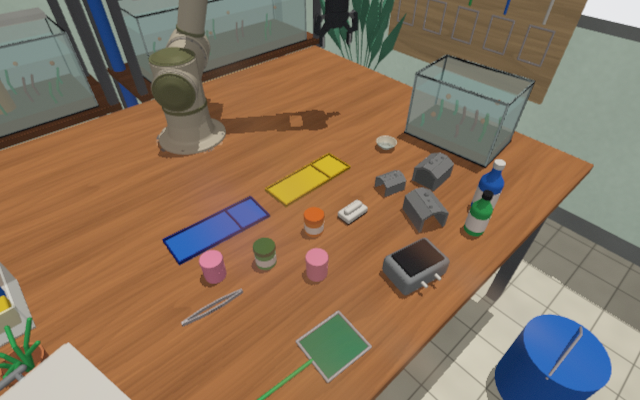

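View pics/top0.png

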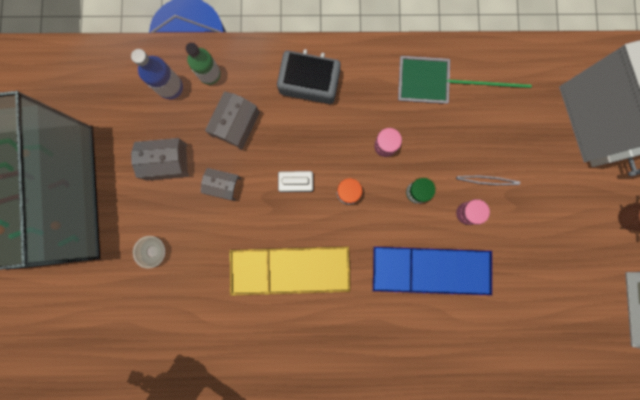

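The stock row and the trays are visible in both views. In the top view the smallest cave is at about (220,184), the green tub at (422,190), the orange tub at (350,191) and the tweezer at (488,181). The yellow tray is centred near (290,271) and the blue tray near (432,271). In the scene view the small cave is at (390,182). Next I measure with masks from both views.

```bash
cat > h.py <<'E'
import numpy as np, cv2
from rig import sense, eyes
def ray(n,p):
    c=eyes.calibration(n); T=np.array(c["cam_to_world"]); 
    d=T[:3,:3]@np.array([(p[0]-c["cx"])/c["fx"],(p[1]-c["cy"])/c["fy"],1]); return T[:3,3],d/np.linalg.norm(d)
def onz(n,p,z):
    o,d=ray(n,p); return o+d*(z-o[2])/d[2]
def tri(p,q):  # top px, scene px -> point, gap
    o1,d1=ray("top",p); o2,d2=ray("scene",q)
    s=np.linalg.lstsq(np.c_[d1,-d2],o2-o1,rcond=None)[0]
    a,b=o1+s[0]*d1,o2+s[1]*d2; return (a+b)/2,np.linalg.norm(a-b)
def blobs(img,lo,hi,roi,minA=15):
    x0,y0,x1,y1=roi; m=np.zeros(img.shape[:2],np.uint8)
    m[y0:y1,x0:x1]=cv2.inRange(cv2.cvtColor(img,cv2.COLOR_BGR2HSV),lo,hi)[y0:y1,x0:x1]
    cs=cv2.findContours(m,cv2.RETR_EXTERNAL,cv2.CHAIN_APPROX_NONE)[0]
    return sorted([c for c in cs if cv2.contourArea(c)>=minA],key=cv2.contourArea)[::-1]
E
python3 - <<'E'
from h import *
np.set_printoptions(precision=1,suppress=True)
t=cv2.imread("pics/top0.png"); s=cv2.imread("pics/scene0.png")
def show(n,im,lo,hi,roi):
    for c in blobs(im,lo,hi,roi)[:2]:
        r=cv2.minAreaRect(c); print(n,"A",cv2.contourArea(c),"c",np.array(r[0]),"wh",np.array(r[1]),"ang",round(r[2],1))
    return blobs(im,lo,hi,roi)
def quad(c):  # 4 corners of a tray
    h=cv2.convexHull(c); e=.01*cv2.arcLength(h,True)
    while len(cv2.approxPolyDP(h,e,True))>4: e*=1.1
    return cv2.approxPolyDP(h,e,True)[:,0].astype(float)
for n,lo,hi,rt,rs in [("blue",(100,120,40),(130,255,255),(360,235,510,305),(155,190,275,265)),("yellow",(18,150,110),(35,255,255),(220,235,360,305),(255,145,355,210))]:
    a=show(n+" top",t,lo,hi,rt); b=show(n+" scn",s,lo,hi,rs)
    qa=quad(np.vstack(a)); qb=quad(np.vstack(b))
    wa=[onz("top",p,10) for p in qa]; wb=[onz("scene",p,10) for p in qb]
    for p,w in zip(qa,wa):
        j=np.argmin([np.linalg.norm(w-v) for v in wb]); print(p,"z10",w,"tri",*tri(p,qb[j]))
    w=np.array(wa); print("centre",w.mean(0))
show("orange t",t,(3,150,120),(12,255,255),(330,170,370,210)); show("orange s",s,(3,180,120),(12,255,255),(298,200,330,240))
show("green t",t,(40,100,20),(80,255,255),(400,170,445,210)); show("green s",s,(35,80,20),(80,255,255),(245,232,282,275))
def up(im,x,y,w=56,h=42,k=7): return cv2.resize(im[y:y+h,x:x+w],None,fx=k,fy=k,interpolation=cv2.INTER_CUBIC)
o=np.vstack([np.hstack([up(t,192,163),up(s,362,160)]),np.hstack([up(t,460,165,70,30,5.6) if 0 else cv2.resize(t[165:201,453:525],(392,196)),cv2.resize(s[284:330,176:250],(392,196))])]); cv2.imwrite("pics/crop1.png",o); print(o.shape)
E
```

```text
blue top A 4877.5 c [432.  270.6] wh [117.5  43.4] ang 2.0
blue scn A 1742.0 c [201.2 235.2] wh [30.1 72.8] ang 61.9
blue scn A 493.5 c [246.7 212.4] wh [21.6 30.9] ang 62.4
[490. 252.] z10 [ 488.3 -297.6   10. ] tri [ 489.4 -298.     4.1] 4.741712285847638
[490. 293.] z10 [ 399.4 -293.4   10. ] tri [ 398.1 -296.5    4.7] 1.8725817374315863
[374. 289.] z10 [410.6 -39.6  10. ] tri [408.5 -41.9   1. ] 2.85946289383266
[374. 249.] z10 [497.3 -41.4  10. ] tri [494.8 -45.1   6.2] 7.854033425249564
centre [ 448.9 -168.    10. ]
yellow top A 5280.5 c [289.3 270.5] wh [ 45.6 119.9] ang 88.3
yellow scn A 1882.0 c [307.4 177.9] wh [26.9 85.5] ang 59.6
[348. 247.] z10 [502.2  15.9  10. ] tri [502.4  15.8   3.3] 0.9933462620227035
[348. 291.] z10 [406.8  17.2  10. ] tri [404.9  15.9  -0.8] 1.5704354822442543
[230. 293.] z10 [405.2 274.2  10. ] tri [402.6 271.1   9.7] 7.969401822396378
[230. 250.] z10 [498.1 275.4  10. ] tri [497.9 275.6   8.3] 0.4240126187444013
centre [453.1 145.7  10. ]
orange t A 497.0 c [349.5 189.5] wh [25.5 25.5] ang 45.0
orange s A 264.5 c [313.3 215.4] wh [19.7 18.3] ang 26.6
green t A 415.5 c [422.8 189.3] wh [22.6 23.3] ang 45.0
green s A 250.5 c [263.3 245.8] wh [17.  19.1] ang 45.0
green s A 29.0 c [264.6 257.8] wh [ 4.7 17.1] ang 86.2
(490, 784, 3)
```

View pics/crop1.png

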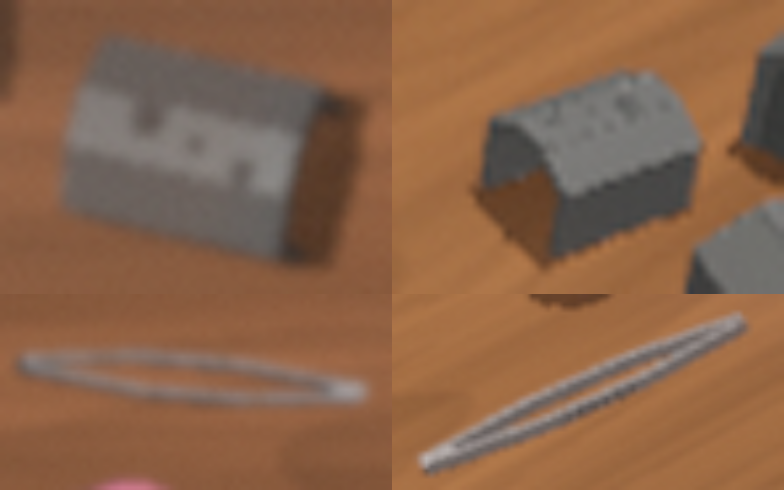

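The crop shows the small cave with its open end towards -y. Its eave corners are clear in both views, and so are both ends of the tweezer. I triangulate those points.

```bash
python3 - <<'E'
from h import *
np.set_printoptions(precision=1,suppress=True)
T=lambda x,y:(192+x/7-.4,163+y/7-.4); S=lambda x,y:(362+(x-392)/7-.4,160+y/7-.4)
P={}
for n,a,b in [("front+x",(322,90),(568,195)),("front-x",(285,255),(490,120)),("back+x",(105,38),(700,150)),]:
    P[n],g=tri(T(*a),S(*b)); print("cave eave",n,P[n],g,"z32",onz("top",T(*a),32),onz("scene",S(*b),32))
b=onz("top",T(63,205),32); print("back-x z32",b)
q=[onz("top",T(*a),32) for a in[(322,90),(285,255),(105,38),(63,205)]]
print("centre",np.mean(q,0),"len dir deg from y",np.degrees(np.arctan2(*( (q[2]+q[3]-q[0]-q[1])[:2]))),"w",np.linalg.norm(q[0]-q[1]),np.linalg.norm(q[2]-q[3]),"L",np.linalg.norm(q[0]-q[2]))
for n,a,b in[("tw bright",(520.4,183),(181.7,324.1)),("tw other",(456.7,177.5),(242.6,290.1))]:
    print(n,*tri(a,b),onz("top",a,5),onz("scene",b,5))
for n,a,b in[("orange",(349.5,189.5),(313.3,215.4)),("green",(422.8,189.3),(263.3,245.8))]:
    print(n,*tri(a,b),onz("top",a,60),onz("scene",b,56))
E
```

```text
cave eave front+x [659.8 255.6  34.7] 0.8992400552414318 z32 [660.  255.8  32. ] [658.2 258.7  32. ]
cave eave front-x [608.3 266.   36.8] 0.9799811366367455 z32 [608.4 266.7  32. ] [604.9 271.3  32. ]
cave eave back+x [676.2 322.8  31.6] 2.175209533919607 z32 [676.9 323.6  32. ] [676.  321.3  32. ]
back-x z32 [624.6 335.6  32. ]
centre [642.5 295.4  32. ] len dir deg from y 13.602773387397662 w 52.666952204464636 53.66457483898899 L 69.80570048595534
tw bright [ 642.2 -372.8    8.7] 2.732228301169173 [ 642. -376.    5.] [ 640.8 -371.5    5. ]
tw other [ 656.  -230.9    6.7] 1.8096146475777168 [ 655.7 -232.3    5. ] [ 655.5 -229.8    5. ]
orange [623.4  13.3  57.5] 2.082636026168617 [623.8  14.2  60. ] [621.6  13.5  56. ]
green [ 622.5 -141.    59.9] 1.3704961948824448 [ 622.9 -140.4   60. ] [ 619.1 -139.8   56. ]
```

Heights come out close to the stated sizes: eaves about 34 mm (32 stated), lids about 58 mm and the tweezer about 7 mm. The cave is at (642,295) and its width axis lies at -13.6°. I turn the tool to match first.

```bash
cat > go.py <<'E'
import sys, numpy as np
from rig import sense
from scipy.spatial.transform import Rotation as R
s=sense(); q=s["ee_rot"]; r=R.from_quat([q[1],q[2],q[3],q[0]]); M=r.as_matrix(); p=s["eef_pos"]
np.set_printoptions(precision=3,suppress=True)
print("t",round(s["time_s"],2),"pos",p,"yaw_y",round(np.degrees(np.arctan2(M[1,1],M[0,1])),2),"w",round(s["grip_width"],3),"gf",s["grip_force"],"F",s["force"],"q6",s["joints"][5])
if len(sys.argv)>4:
    x,y,z,th=map(float,sys.argv[1:5]); th=np.radians(th)
    G=np.c_[[-np.sin(th),np.cos(th),0],[np.cos(th),np.sin(th),0],[0,0,-1]]
    print("turn",R.from_matrix(M.T@G).as_rotvec(),"shift after turn (mm)",G.T@(np.array([x,y,z])-p))
E
python3 -m jog '[[0,0,0,0,0,0.14,0.072],[0,0,0,0,0,0.14,0.072],[0,0,0,0,0,0.14,0.072],[0,0,0,0,0,0.14,0.072],[0,0,0,0,0,0.14,0.072]]' 40
python3 -m jog '[[0,0,0,0,0,0.14,0.072],[0,0,0,0,0,0.14,0.072],[0,0,0,0,0,0.14,0.072],[0,0,0,0,0,0.14,0.072],[0,0,0,0,0,0.14,0.072]]'
python3 -m jog '[[0,0,0,0,0,0,0.072],[0,0,0,0,0,0,0.072]]'
python3 go.py 642.5 295.4 120 -13.6
```

```text
time_s: 0.6
eef_pos: [201.8, 484.5, 215.0]
ee_rot: [-0.0, 0.523, 0.852, -0.0]
force: [-0.2, 0.0, -0.2]
grip_width: 0.842
grip_force: 0.0
time_s: 1.1
eef_pos: [201.8, 484.5, 215.0]
ee_rot: [0.0, 0.784, 0.621, -0.0]
force: [0.0, -0.2, 0.2]
grip_width: 0.844
grip_force: 0.0
time_s: 1.3
eef_pos: [201.9, 484.5, 215.1]
ee_rot: [0.0, 0.781, 0.625, -0.0]
force: [0.3, 1.0, 0.3]
grip_width: 0.842
grip_force: 0.0
t 1.3 pos [201.872 484.52  215.08 ] yaw_y -12.62 w 0.842 gf 0.0 F [0.335 1.003 0.269] q6 1.172883770525405
turn [-0.     0.     0.017] shift after turn (mm) [-80.207 472.743  95.08 ]
```

```bash

python3 -m jog '[[-0.0067,0.0394,0,0,0,0.017,0.072],[-0.0067,0.0394,0,0,0,0,0.072],[-0.0067,0.0394,0,0,0,0,0.072],[-0.0067,0.0394,0,0,0,0,0.072],[-0.0067,0.0394,0,0,0,0,0.072]]' >/dev/null
python3 -m jog '[[-0.0067,0.0394,0.01,0,0,0,0.072],[-0.0067,0.0394,0.01,0,0,0,0.072],[-0.0067,0.0394,0.015,0,0,0,0.072],[-0.0067,0.0394,0.015,0,0,0,0.072],[-0.0067,0.0394,0.015,0,0,0,0.072]]' >/dev/null
python3 -m jog '[[-0.0067,0.0394,0.015,0,0,0,0.072],[-0.0067,0.0394,0.015,0,0,0,0.072],[0,0,0,0,0,0,0.072],[0,0,0,0,0,0,0.072]]' >/dev/null
python3 go.py 642.5 295.4 17 -13.6
python3 - <<'E'
from h import *
t=eyes.capture("top")[:,:,::-1]; s=eyes.capture("scene")[:,:,::-1]
cv2.imwrite("pics/c2.png",np.hstack([cv2.resize(t[140:230,170:270],(400,360),interpolation=cv2.INTER_CUBIC),cv2.resize(s[110:210,340:450],(396,360),interpolation=cv2.INTER_CUBIC)]))
E
```

```text
t 2.7 pos [642.182 293.85  119.176] yaw_y -13.73 w 0.843 gf 0.0 F [-1.514  0.289  0.129] q6 0.5032419783944012
turn [-0.002  0.001 -0.002] shift after turn (mm) [  1.582  -0.056 102.176]
```

View pics/c2.png

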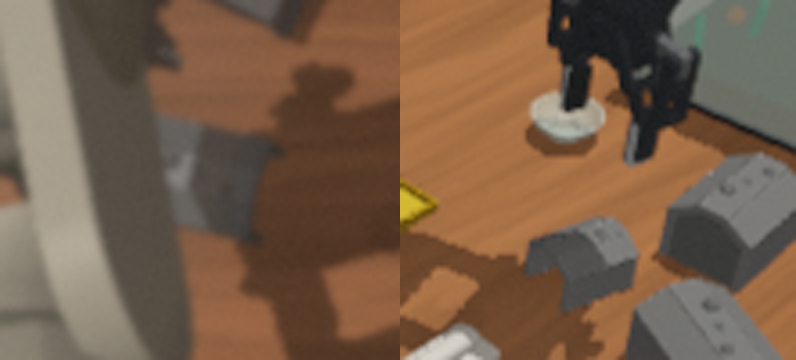

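The open fingers are lined up above the small cave, and the big caves stand clear of the jaws. I descend with a force check on the way.

```bash

python3 -m jog '[[0.0005,0,0.018,0,0,0,0.072],[0.0005,0,0.018,0,0,0,0.072],[0.0005,0,0.018,0,0,0,0.072],[0,0,0.01,0,0,0,0.072],[0,0,0,0,0,0,0.072]]' |grep force
python3 -m jog '[[0,0,0.01,0,0,0,0.072],[0,0,0.01,0,0,0,0.072],[0,0,0.01,0,0,0,0.072],[0,0,0.008,0,0,0,0.072],[0,0,0,0,0,0,0.072]]' |grep force
python3 go.py 642.5 295.4 17 -13.6
```

```text
force: [-0.4, 0.4, -0.4]
grip_force: 0.0
force: [-0.1, -0.0, 0.3]
grip_force: 0.0
t 3.8 pos [641.793 295.532  16.595] yaw_y -13.81 w 0.84 gf 0.0 F [-0.143 -0.008  0.332] q6 0.5071975820529807
turn [-0.002  0.001 -0.004] shift after turn (mm) [ 0.038  0.718 -0.405]
```

```bash

python3 -m jog '[[0,0,0,0,0,0,0.062],[0,0,0,0,0,0,0.054],[0,0,0,0,0,0,0.048],[0,0,0,0,0,0,0.044],[0,0,0,0,0,0,0.044]]' 40
python3 -m jog '[[0,0,0,0,0,0,0.044],[0,0,0,0,0,0,0.044],[0,0,-0.005,0,0,0,0.044],[0,0,-0.005,0,0,0,0.044],[0,0,-0.005,0,0,0,0.044]]'
python3 -m jog '[[0,0,-0.01,0,0,0,0.044],[0,0,-0.01,0,0,0,0.044],[0,0,-0.01,0,0,0,0.044],[0,0,0,0,0,0,0.044],[0,0,0,0,0,0,0.044]]'
python3 go.py 447.4 -209 160 -2.2
python3 - <<'E'
from h import *
s=eyes.capture("scene")[:,:,::-1]
cv2.imwrite("pics/c3.png",cv2.resize(s[110:230,320:460],(560,480),interpolation=cv2.INTER_CUBIC))
E
```

```text
time_s: 4.3
eef_pos: [642.3, 296.3, 20.3]
ee_rot: [-0.0, 0.787, 0.617, 0.0]
force: [-7.7, -1.0, 12.0]
grip_width: 0.516
grip_force: 10.3
time_s: 4.8
eef_pos: [642.7, 295.7, 33.7]
ee_rot: [0.0, 0.787, 0.617, 0.0]
force: [-0.6, 0.1, 0.2]
grip_width: 0.51
grip_force: 0.0
time_s: 5.3
eef_pos: [642.5, 295.8, 63.4]
ee_rot: [0.0, 0.787, 0.617, 0.0]
force: [-0.3, 0.4, -0.8]
grip_width: 0.516
grip_force: 0.0
t 5.3 pos [642.529 295.758  63.438] yaw_y -13.81 w 0.516 gf 0.0 F [-0.257  0.407 -0.818] q6 0.5072360674584206
turn [ 0.    -0.    -0.203] shift after turn (mm) [-511.877 -175.608  -96.562]
```

View pics/c3.png

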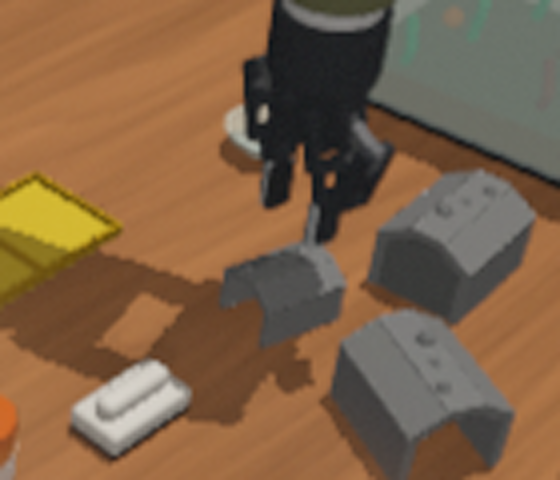

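The pads closed on the sloped roof and slipped off upwards. The cave is still on its feet, roughly where it was. I open, go about 7 mm lower and grip again.

```bash

python3 -m jog '[[0,0,0,0,0,0,0.074],[0,0,0,0,0,0,0.074],[0,0,0,0,0,0,0.074],[0,0,0.01,0,0,0,0.074],[0,0,0.01,0,0,0,0.074]]' >/dev/null
python3 -m jog '[[0,0,0.01,0,0,0,0.074],[0,0,0.01,0,0,0,0.074],[0,0,0.007,0,0,0,0.074],[0,0,0.006,0,0,0,0.074],[0,0,0,0,0,0,0.074]]' |grep force
python3 go.py 642.5 295.4 10 -13.6
python3 -m jog '[[0,0,0,0,0,0,0.066],[0,0,0,0,0,0,0.060],[0,0,0,0,0,0,0.054],[0,0,0,0,0,0,0.050],[0,0,0,0,0,0,0.048]]' 40
python3 -m jog '[[0,0,0,0,0,0,0.044],[0,0,0,0,0,0,0.044],[0,0,0,0,0,0,0.044]]'
```

```text
force: [-0.0, 0.7, 0.3]
grip_force: 0.0
t 6.35 pos [642.119 295.637   9.261] yaw_y -13.81 w 0.867 gf 0.0 F [-0.004  0.734  0.27 ] q6 0.5072438621500349
turn [-0.001  0.001 -0.004] shift after turn (mm) [-0.141  0.426 -0.739]
time_s: 6.85
eef_pos: [642.8, 296.0, 11.3]
ee_rot: [0.0, 0.787, 0.617, 0.001]
force: [-1.9, -0.0, 6.0]
grip_width: 0.638
grip_force: 41.4
time_s: 7.15
eef_pos: [642.8, 295.9, 11.3]
ee_rot: [0.0, 0.787, 0.617, 0.001]
force: [-2.5, -0.9, 4.8]
grip_width: 0.642
grip_force: 41.4
```

```bash

python3 -m jog '[[0,0,-0.005,0,0,0,0.044],[0,0,-0.01,0,0,0,0.044],[0,0,-0.015,0,0,0,0.044],[0,0,-0.02,0,0,0,0.044],[0,0,-0.02,0,0,0,0.044]]'|grep gr
python3 -m jog '[[0,0,-0.02,0,0,0,0.044],[0,0,-0.02,0,0,0,0.044],[0,0,-0.02,0,0,0,0.044],[0,0,0,0,0,0,0.044],[0,0,0,0,0,0,0.044]]'
python3 - <<'E'
from h import *
s=eyes.capture("scene")[:,:,::-1]
cv2.imwrite("pics/c4.png",cv2.resize(s[80:220,320:460],(560,560),interpolation=cv2.INTER_CUBIC))
E
python3 go.py 447.4 -209 140 -92.2
```

```text
grip_width: 0.643
grip_force: 42.8
time_s: 8.15
eef_pos: [642.4, 295.7, 140.4]
ee_rot: [0.0, 0.787, 0.617, 0.0]
force: [0.1, 0.8, -3.2]
grip_width: 0.641
grip_force: 42.8
t 8.2 pos [642.083 295.643 139.393] yaw_y -13.81 w 0.641 gf 42.83830001950264 F [-0.792 -0.559 -2.22 ] q6 0.5072625398602947
turn [-0.001  0.002  1.368] shift after turn (mm) [-175.168  511.744   -0.607]
```

View pics/c4.png

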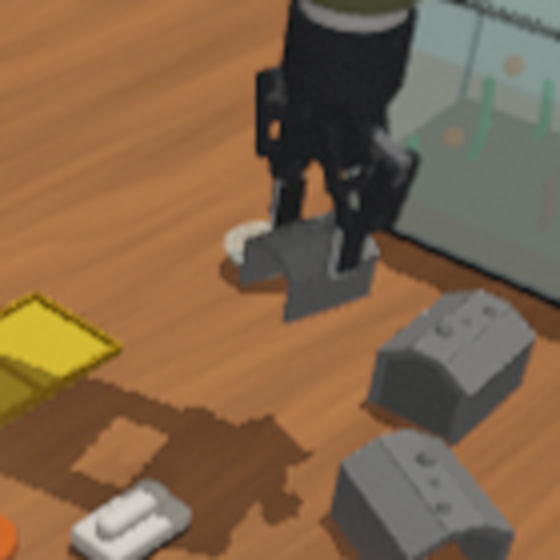

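Cave held level and mid-face. I turn it and carry it over the blue long bay.

```bash

python3 -m jog '[[0,0,0,0,0,0.08,0.044],[0,0,0,0,0,0.14,0.044],[0,0,0,0,0,0.14,0.044],[0,0,0,0,0,0.14,0.044],[0,0,0,0,0,0.14,0.044]]'>/dev/null
python3 -m jog '[[0,0,0,0,0,0.14,0.044],[0,0,0,0,0,0.14,0.044],[0,0,0,0,0,0.14,0.044],[0,0,0,0,0,0.14,0.044],[0,0,0,0,0,0.14,0.044]]'>/dev/null
python3 -m jog '[[0,0,0,0,0,0.028,0.044],[-0.007,0.02,0,0,0,0,0.044],[-0.013,0.038,0,0,0,0,0.044],[-0.013,0.038,0,0,0,0,0.044],[-0.013,0.038,0,0,0,0,0.044]]'>/dev/null
python3 -m jog '[[-0.013,0.038,0,0,0,0,0.044],[-0.013,0.038,0,0,0,0,0.044],[-0.013,0.038,0,0,0,0,0.044],[-0.013,0.038,0,0,0,0,0.044],[-0.013,0.038,0,0,0,0,0.044]]'>/dev/null
python3 -m jog '[[-0.013,0.038,0,0,0,0,0.044],[-0.013,0.038,0,0,0,0,0.044],[-0.013,0.038,0,0,0,0,0.044],[-0.013,0.038,0,0,0,0,0.044],[-0.013,0.02,0,0,0,0,0.044]]'>/dev/null
python3 -m jog '[[0,0,0,0,0,0,0.044],[0,0,0,0,0,0,0.044]]'
python3 go.py 447.4 -209 60 -92.2
```

```text
time_s: 10.9
eef_pos: [447.4, -193.1, 140.0]
ee_rot: [-0.0, 1.0, -0.019, -0.0]
force: [-0.1, 0.2, -1.8]
grip_width: 0.636
grip_force: 42.9
t 10.9 pos [ 447.443 -193.117  139.976] yaw_y -92.14 w 0.636 gf 42.92383410036564 F [-0.066  0.241 -1.849] q6 0.9594905309943058
turn [-0.001  0.     0.001] shift after turn (mm) [ 0.567 15.873 79.976]
```

```bash

python3 -m jog '[[0,0.008,0.02,0,0,0,0.044],[0,0.008,0.02,0,0,0,0.044],[0,0,0.02,0,0,0,0.044],[0,0,0.02,0,0,0,0.044],[0,0,0.015,0,0,0,0.044]]'>/dev/null
python3 -m jog '[[0,0,0,0,0,0,0.044],[0,0,0,0,0,0,0.044]]'|grep force
python3 go.py 447.4 -209 15 -92.2
python3 - <<'E'
from h import *
s=eyes.capture("scene")[:,:,::-1]
cv2.imwrite("pics/c5.png",cv2.resize(s[150:280,150:290],(700,650)[0:2],interpolation=cv2.INTER_CUBIC)[:600])
E
```

```text
force: [-0.2, 0.2, -0.7]
grip_force: 43.1
t 11.6 pos [ 447.536 -208.6     45.614] yaw_y -92.09 w 0.633 gf 43.13277907669544 F [-0.188  0.22  -0.747] q6 0.9331855819931315
turn [-0.    -0.     0.002] shift after turn (mm) [-0.121  0.405 30.614]
```

View pics/c5.png

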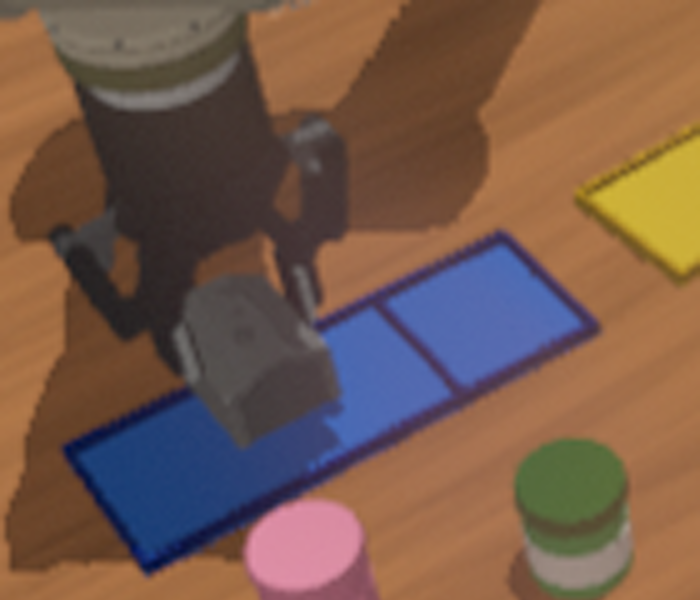

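The cave hangs level over the long bay, closed end towards the camera, with lower front corners near scene (199.6,239.6) and (218,229.6). I check where that front edge will land.

```bash
python3 - <<'E'
from h import *
np.set_printoptions(precision=1,suppress=True)
for p in[(199.6,239.6),(218,229.6)]: print("cave front foot",onz("scene",p,34.3))
for p in[(180,264),(269.5,215),(250.5,196.5),(163.5,239.5),(241,227.5),(226,210)]: print("tray",onz("scene",p,10))
E
```

```text
cave front foot [ 482.5 -234.3   34.3]
cave front foot [ 483.4 -183.4   34.3]
tray [ 497.8 -300.6   10. ]
tray [506.5 -43.1  10. ]
tray [410.4 -38.5  10. ]
tray [ 398.7 -294.9   10. ]
tray [ 494.2 -126.2   10. ]
tray [ 411.5 -119.9   10. ]
```

The front foot is at x≈483 and the inner wall at about 497, so the fit is good. I lower gently.

```bash

python3 -m jog '[[0,0,0.01,0,0,0,0.044],[0,0,0.008,0,0,0,0.044],[0,0,0.006,0,0,0,0.044],[0,0,0.002,0,0,0,0.044],[0,0,0,0,0,0,0.044]]'
python3 -m jog '[[0,0,0.0015,0,0,0,0.044],[0,0,0.001,0,0,0,0.044],[0,0,0,0,0,0,0.044]]'
python3 -m jog '[[0,0,0.001,0,0,0,0.044],[0,0,0.001,0,0,0,0.044],[0,0,0,0,0,0,0.044]]'
```

```text
time_s: 12.15
eef_pos: [447.0, -209.1, 19.0]
ee_rot: [-0.0, 1.0, -0.019, -0.0]
force: [-0.3, 0.3, -2.2]
grip_width: 0.638
grip_force: 43.1
time_s: 12.45
eef_pos: [447.1, -209.1, 16.8]
ee_rot: [0.0, 1.0, -0.019, 0.0]
force: [0.9, 0.4, -1.9]
grip_width: 0.642
grip_force: 43.1
time_s: 12.75
eef_pos: [447.0, -209.1, 14.7]
ee_rot: [-0.0, 1.0, -0.019, -0.0]
force: [-0.0, 0.6, -2.3]
grip_width: 0.638
grip_force: 43.1
```

```bash

python3 -m jog '[[0,0,0.0008,0,0,0,0.044],[0,0,0.0004,0,0,0,0.044],[0,0,0,0,0,0,0.044]]'
python3 -m jog '[[0,0,0.0005,0,0,0,0.044],[0,0,0.0005,0,0,0,0.044],[0,0,0,0,0,0,0.044]]'
```

```text
time_s: 13.05
eef_pos: [447.1, -209.2, 14.3]
ee_rot: [0.0, 1.0, -0.019, 0.0]
force: [-2.7, 1.7, 7.8]
grip_width: 0.638
grip_force: 44.1
time_s: 13.35
eef_pos: [447.2, -209.2, 14.2]
ee_rot: [0.0, 1.0, -0.019, 0.0]
force: [-6.3, 5.2, 19.6]
grip_width: 0.637
grip_force: 45.3
```

Contact came at 14.3 mm, as predicted. I release slowly and rise, then check.

```bash

python3 -m jog '[[0,0,-0.0006,0,0,0,0.056],[0,0,0,0,0,0,0.060],[0,0,0,0,0,0,0.066],[0,0,0,0,0,0,0.072],[0,0,0,0,0,0,0.072]]' 20
python3 -m jog '[[0,0,0,0,0,0,0.072],[0,0,-0.015,0,0,0,0.072],[0,0,-0.03,0,0,0,0.072],[0,0,-0.03,0,0,0,0.072],[0,0,-0.03,0,0,0,0.072]]'|grep force
python3 - <<'E'
from h import *
s=eyes.capture("scene")[:,:,::-1]
cv2.imwrite("pics/c6.png",cv2.resize(s[150:270,150:290],(560,480),interpolation=cv2.INTER_CUBIC))
E
python3 go.py 622.9 -140.5 130 -92.2
```

```text
time_s: 13.85
eef_pos: [447.1, -209.1, 13.1]
ee_rot: [-0.0, 1.0, -0.019, -0.0]
force: [1.0, -0.1, -0.7]
grip_width: 0.845
grip_force: 0.0
force: [0.4, -0.4, -0.5]
grip_force: 0.0
t 14.4 pos [ 448.813 -210.371  123.937] yaw_y -92.18 w 0.844 gf 0.0 F [ 2.158 -0.485  6.398] q6 0.9336279421291214
turn [ 0.004 -0.006  0.   ] shift after turn (mm) [171.277 -76.502  -6.063]
```

View pics/c6.png

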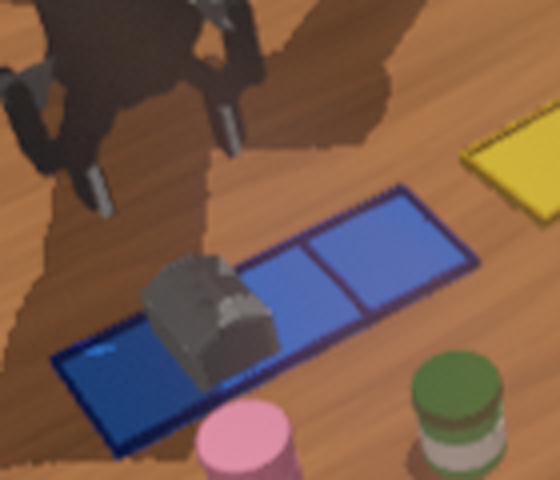

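The cave stands on its feet inside the long bay, with blue floor visible on its near side. Next is the green tub.

```bash

python3 -m jog '[[0.028,-0.0127,-0.002,0,0,0,0.082],[0.028,-0.0127,0,0,0,0,0.082],[0.028,-0.0127,0,0,0,0,0.082],[0.028,-0.0127,0,0,0,0,0.082],[0.028,-0.0127,0,0,0,0,0.082]]'>/dev/null
python3 -m jog '[[0.028,-0.0127,0,0,0,0,0.082],[0.002,0,0,0,0,0,0.082],[0,0,0,0,0,0,0.082]]'>/dev/null
python3 go.py 622.4 -140.5 25 -92.2
```

```text
t 15.2 pos [ 619.804 -139.242  119.439] yaw_y -92.14 w 0.958 gf 0.0 F [-0.659 -0.061 -0.208] q6 1.2032508963972526
turn [-0.     0.001  0.001] shift after turn (mm) [ 2.642  1.157 94.439]
```

```bash

python3 -m jog '[[0.0026,0.0012,0.02,0,0,0,0.082],[0,0,0.02,0,0,0,0.082],[0,0,0.02,0,0,0,0.082],[0,0,0.016,0,0,0,0.082],[0,0,0,0,0,0,0.082]]'|grep force
python3 -m jog '[[0,0,0.01,0,0,0,0.082],[0,0,0.008,0,0,0,0.082],[0,0,0,0,0,0,0.082]]'|grep force
python3 -m jog '[[0,0,0,0,0,0,0.070],[0,0,0,0,0,0,0.062],[0,0,0,0,0,0,0.056],[0,0,0,0,0,0,0.052],[0,0,0,0,0,0,0.048]]' 30
python3 -m jog '[[0,0,0,0,0,0,0.044],[0,0,0,0,0,0,0.042],[0,0,0,0,0,0,0.042]]'
```

```text
force: [0.5, 1.1, 1.4]
grip_force: 0.0
force: [0.7, -0.5, 0.0]
grip_force: 0.0
time_s: 16.5
eef_pos: [622.8, -140.8, 26.8]
ee_rot: [0.0, 1.0, -0.019, 0.0]
force: [-0.2, 0.4, 3.4]
grip_width: 0.593
grip_force: 31.6
time_s: 16.8
eef_pos: [622.7, -140.8, 26.8]
ee_rot: [0.0, 1.0, -0.019, 0.0]
force: [-0.7, 1.1, 6.0]
grip_width: 0.591
grip_force: 31.7
```

```bash

python3 -m jog '[[0,0,-0.005,0,0,0,0.042],[0,0,-0.015,0,0,0,0.042],[0,0,-0.02,0,0,0,0.042],[0,0,-0.02,0,0,0,0.042],[0,0,-0.015,0,0,0,0.042]]'>/dev/null
python3 -m jog '[[0,0,0,0,0,0,0.042],[-0.015,-0.005,0,0,0,0,0.042],[-0.027,-0.0105,0,0,0,0,0.042],[-0.027,-0.0105,0,0,0,0,0.042],[-0.027,-0.0105,0,0,0,0,0.042]]'>/dev/null
python3 -m jog '[[-0.027,-0.0105,0,0,0,0,0.042],[-0.027,-0.0105,0,0,0,0,0.042],[-0.015,-0.006,0,0,0,0,0.042],[0,0,0,0,0,0,0.042],[0,0,0,0,0,0,0.042]]'
python3 go.py 454.5 -80.7 30 -92.2
```

```text
time_s: 18.3
eef_pos: [460.4, -71.3, 101.3]
ee_rot: [0.0, 1.0, -0.019, 0.0]
force: [-0.4, -0.3, -1.4]
grip_width: 0.595
grip_force: 31.5
t 18.3 pos [460.419 -71.272 101.275] yaw_y -92.19 w 0.595 gf 31.46110475063324 F [-0.351 -0.31  -1.355] q6 1.2032445381059633
turn [ 0.    -0.001  0.   ] shift after turn (mm) [-5.553  9.648 71.275]
```

```bash

python3 -m jog '[[-0.0055,0.0096,0.015,0,0,0,0.042],[0,0,0.02,0,0,0,0.042],[0,0,0.015,0,0,0,0.042],[0,0,0.01,0,0,0,0.042],[0,0,0.006,0,0,0,0.042]]'>/dev/null
python3 -m jog '[[0,0,0.002,0,0,0,0.042],[0,0,0.001,0,0,0,0.042],[0,0,0,0,0,0,0.042]]'
python3 -m jog '[[0,0,0.0008,0,0,0,0.042],[0,0,0.0004,0,0,0,0.042],[0,0,0,0,0,0,0.042]]'
python3 -m jog '[[0,0,0.0005,0,0,0,0.042],[0,0,0.0003,0,0,0,0.042],[0,0,0,0,0,0,0.042]]'
```

```text
time_s: 19.1
eef_pos: [454.4, -80.5, 32.5]
ee_rot: [0.0, 1.0, -0.019, 0.0]
force: [-0.1, -0.9, -1.6]
grip_width: 0.597
grip_force: 31.5
time_s: 19.4
eef_pos: [454.2, -80.4, 31.1]
ee_rot: [0.0, 1.0, -0.019, 0.0]
force: [-0.5, -0.1, -0.3]
grip_width: 0.597
grip_force: 31.5
time_s: 19.7
eef_pos: [454.1, -80.4, 30.2]
ee_rot: [-0.0, 1.0, -0.019, -0.0]
force: [0.0, 0.5, -0.4]
grip_width: 0.6
grip_force: 31.5
```

```bash

python3 -m jog '[[0,0,0.0004,0,0,0,0.042],[0,0,0.0003,0,0,0,0.042],[0,0,0,0,0,0,0.042]]'
python3 -m jog '[[0,0,0,0,0,0,0.052],[0,0,0,0,0,0,0.056],[0,0,0,0,0,0,0.062],[0,0,0,0,0,0,0.070],[0,0,0,0,0,0,0.078]]' 20
python3 -m jog '[[0,0,0,0,0,0,0.078],[0,0,-0.015,0,0,0,0.08],[0,0,-0.03,0,0,0,0.08],[0,0,-0.03,0,0,0,0.08],[0,0,-0.03,0,0,0,0.08]]'|grep force
python3 go.py 649 -302 130 -5.5
```

```text
time_s: 20.0
eef_pos: [454.2, -80.4, 29.7]
ee_rot: [0.0, 1.0, -0.019, 0.0]
force: [-1.1, -0.4, 3.5]
grip_width: 0.595
grip_force: 31.9
time_s: 20.5
eef_pos: [454.1, -80.4, 29.5]
ee_rot: [-0.0, 1.0, -0.019, 0.0]
force: [0.1, 0.2, 0.0]
grip_width: 0.915
grip_force: 0.0
force: [0.8, 0.3, 0.4]
grip_force: 0.0
t 21.0 pos [453.9   -80.31  135.665] yaw_y -92.19 w 0.934 gf 0.0 F [0.823 0.315 0.375] q6 1.1787625422914736
turn [-0.     0.    -1.513] shift after turn (mm) [-201.97   215.449    5.665]
```

```bash

python3 -m jog '[[0,0,0,0,0,-0.1375,0.045],[0,0,0,0,0,-0.1375,0.045],[0,0,0,0,0,-0.1375,0.045],[0,0,0,0,0,-0.1375,0.045],[0,0,0,0,0,-0.1375,0.045]]'>/dev/null
python3 -m jog '[[0,0,0,0,0,-0.1375,0.045],[0,0,0,0,0,-0.1375,0.045],[0,0,0,0,0,-0.1375,0.045],[0,0,0,0,0,-0.1375,0.045],[0,0,0,0,0,-0.1375,0.045]]'>/dev/null
python3 -m jog '[[0,0,0,0,0,-0.138,0.045],[-0.034,0.036,0,0,0,0,0.045],[-0.034,0.036,0,0,0,0,0.045],[-0.034,0.036,0,0,0,0,0.045],[-0.034,0.036,0,0,0,0,0.045]]'>/dev/null
python3 -m jog '[[-0.034,0.036,0,0,0,0,0.045],[-0.032,0.035,0,0,0,0,0.045],[0,0,0,0,0,0,0.045],[0,0,0,0,0,0,0.045]]'>/dev/null
python3 go.py 649 -302 30 -5.5
python3 - <<'E'
from h import *
t=eyes.capture("top")[:,:,::-1]; s=eyes.capture("scene")[:,:,::-1]
cv2.imwrite("pics/top7.png",t);cv2.imwrite("pics/scene7.png",s)
a=cv2.resize(t[150:310,350:530],(450,400),interpolation=cv2.INTER_CUBIC); b=cv2.resize(s[180:340,150:290],(350,400),interpolation=cv2.INTER_CUBIC)
cv2.imwrite("pics/c7.png",np.hstack([a,b]))
E
```

```text
t 22.9 pos [ 648.516 -302.252  132.825] yaw_y -5.53 w 0.525 gf 0.0 F [-0.104 -0.171  0.164] q6 -0.502910010033128
turn [-0.002 -0.001 -0.001] shift after turn (mm) [  0.298   0.458 102.825]
```

View pics/c7.png

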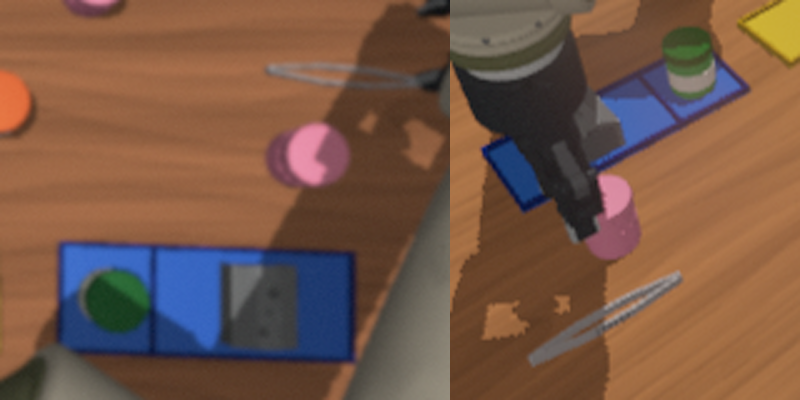

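The shrimp kit is complete: cave in the blue long bay at (260,305) of the left crop, green tub upright in the square bay at (115,300). The jaws are over the tweezer and the pink tub is clear. I go down onto the tweezer.

```bash

python3 -m jog '[[0.0003,0.0005,0.02,0,0,0,0.04],[0,0,0.025,0,0,0,0.04],[0,0,0.025,0,0,0,0.04],[0,0,0.02,0,0,0,0.04],[0,0,0.01,0,0,0,0.04]]'|grep force
python3 -m jog '[[0,0,0.01,0,0,0,0.04],[0,0,0.005,0,0,0,0.04],[0,0,0.004,0,0,0,0.04],[0,0,0,0,0,0,0.04]]'
python3 go.py 649 -302 12.5 -5.5
```

```text
force: [-0.6, 0.7, -0.3]
grip_force: 0.0
time_s: 23.9
eef_pos: [649.3, -301.8, 15.6]
ee_rot: [0.0, 0.74, 0.672, 0.0]
force: [0.1, -0.1, 0.5]
grip_width: 0.466
grip_force: 0.0
t 23.9 pos [ 649.275 -301.784   15.582] yaw_y -5.5 w 0.466 gf 0.0 F [ 0.118 -0.064  0.462] q6 -0.5023123030025389
turn [0. 0. 0.] shift after turn (mm) [-0.242 -0.253  3.082]
```

```bash

python3 -m jog '[[0,0,0.003,0,0,0,0.04],[0,0,0,0,0,0,0.034],[0,0,0,0,0,0,0.026],[0,0,0,0,0,0,0.02],[0,0,0,0,0,0,0.014]]' 30
python3 -m jog '[[0,0,0,0,0,0,0.01],[0,0,0,0,0,0,0.01],[0,0,0,0,0,0,0.01]]'
```

```text
time_s: 24.4
eef_pos: [649.3, -301.9, 12.6]
ee_rot: [0.0, 0.74, 0.672, 0.0]
force: [-0.3, -0.1, -0.1]
grip_width: 0.163
grip_force: 0.0
time_s: 24.7
eef_pos: [649.3, -301.8, 12.5]
ee_rot: [0.0, 0.74, 0.672, -0.0]
force: [0.4, 0.2, 0.4]
grip_width: 0.12
grip_force: 0.0
```

The jaws closed to 10 mm with no force, so there is nothing between the pads. I open a little, rise and look.

```bash

python3 -m jog '[[0,0,0,0,0,0,0.01]]' >/dev/null
python3 - <<'E'
from h import *
s=eyes.capture("scene")[:,:,::-1]
cv2.imwrite("pics/scene8.png",s)
cv2.imwrite("pics/c8.png",cv2.resize(s[250:340,160:260],(660,594),interpolation=cv2.INTER_CUBIC))
E
```

```text
(no output)
```

View pics/c8.png

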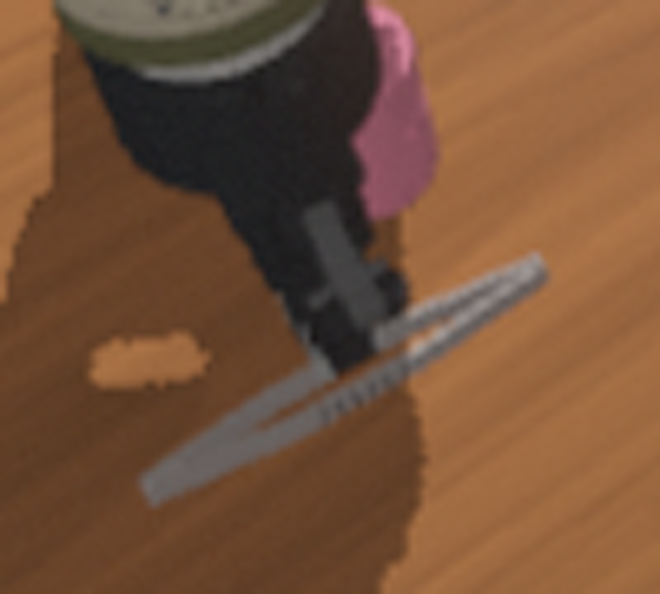

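```bash
python3 - <<'E'
from h import *
np.set_printoptions(precision=1,suppress=True)
k=lambda x,y:(160+x/6.6-.4,250+y/6.6-.4)
for z in(0,3,6,10,14,18): print("tip",z,onz("scene",k(345,374),z),"pad edge",onz("scene",k(318,345),z))
a,b=onz("scene",k(150,490),5),onz("scene",k(543,268),5); print("tweezer ends",a,b,(a+b)/2, "near arm mid",onz("scene",k(372,388),6))
E
python3 go.py 648 -302 9 -5.5
```

```text
tip 0 [ 642.3 -301.8    0. ] pad edge [ 626.5 -302.8    0. ]
tip 3 [ 644.3 -302.3    3. ] pad edge [ 628.6 -303.3    3. ]
tip 6 [ 646.3 -302.8    6. ] pad edge [ 630.7 -303.8    6. ]
tip 10 [ 649.  -303.6   10. ] pad edge [ 633.5 -304.5   10. ]
tip 14 [ 651.7 -304.3   14. ] pad edge [ 636.3 -305.2   14. ]
tip 18 [ 654.4 -305.    18. ] pad edge [ 639.  -305.9   18. ]
tweezer ends [ 641.1 -370.2    5. ] [ 654.7 -231.2    5. ] [ 647.9 -300.7    5. ] near arm mid [ 656.8 -299.     6. ]
t 24.85 pos [ 649.279 -301.837   12.487] yaw_y -5.5 w 0.117 gf 0.0 F [0.564 0.522 0.267] q6 -0.5023267180818413
turn [ 0. -0. -0.] shift after turn (mm) [-0.284 -1.257  3.487]
```

The tips are actually around z≈10–12, just above the tweezer. It has not moved and is centred at (648,-301). I open and go lower in small steps with force checks.

```bash

python3 -m jog '[[0,0,-0.002,0,0,0,0.036],[0,-0.001,0,0,0,0,0.036],[0,0,0,0,0,0,0.036],[0,0,0.004,0,0,0,0.036],[0,0,0.003,0,0,0,0.036]]' 20
python3 -m jog '[[0,0,0.001,0,0,0,0.036],[0,0,0.001,0,0,0,0.036],[0,0,0,0,0,0,0.036]]'
python3 -m jog '[[0,0,0,0,0,0,0.03],[0,0,0,0,0,0,0.024],[0,0,0,0,0,0,0.02],[0,0,0,0,0,0,0.016],[0,0,0,0,0,0,0.012]]'
```

```text
time_s: 25.35
eef_pos: [648.2, -301.7, 7.0]
ee_rot: [-0.0, 0.74, 0.672, -0.0]
force: [-0.2, -0.3, -0.8]
grip_width: 0.423
grip_force: 0.0
time_s: 25.65
eef_pos: [648.2, -301.7, 5.3]
ee_rot: [-0.0, 0.74, 0.672, -0.0]
force: [0.1, 0.2, -0.0]
grip_width: 0.423
grip_force: 0.0
time_s: 26.15
eef_pos: [648.3, -301.8, 5.5]
ee_rot: [0.0, 0.74, 0.672, -0.0]
force: [-0.0, -0.4, -0.2]
grip_width: 0.14
grip_force: 0.0
```

```bash

python3 -m jog '[[0,0,0,0,0,0,0.032],[0,0,0,0,0,0,0.032],[0,0,0.001,0,0,0,0.032],[0,0,0.001,0,0,0,0.032],[0,0,0,0,0,0,0.032]]'|egrep 'pos|force|wid'
python3 -m jog '[[0,0,0.001,0,0,0,0.032],[0,0,0,0,0,0,0.032]]'|egrep 'pos|force|wid'
python3 -m jog '[[0,0,0.001,0,0,0,0.032],[0,0,0,0,0,0,0.032]]'|egrep 'pos|force|wid'
```

```text
eef_pos: [648.2, -301.7, 3.2]
force: [-0.2, 0.1, 0.1]
grip_width: 0.376
grip_force: 0.0
eef_pos: [648.2, -301.7, 2.3]
force: [-0.8, 0.3, 0.2]
grip_width: 0.375
grip_force: 0.0
eef_pos: [648.2, -301.7, 1.3]
force: [-0.2, -1.2, 0.1]
grip_width: 0.373
grip_force: 0.0
```

```bash

python3 -m jog '[[0,0,0.001,0,0,0,0.032],[0,0,0,0,0,0,0.032]]'|egrep 'pos|^force|wid'
python3 -m jog '[[0,0,0.001,0,0,0,0.032],[0,0,0,0,0,0,0.032]]'|egrep 'pos|^force|wid'
python3 - <<'E'
from h import *
s=eyes.capture("scene")[:,:,::-1]
cv2.imwrite("pics/c9.png",cv2.resize(s[250:340,160:260],(660,594),interpolation=cv2.INTER_CUBIC))
E
```

```text
eef_pos: [648.2, -301.7, 0.3]
force: [0.1, 0.4, 0.2]
grip_width: 0.375
eef_pos: [648.2, -301.7, -0.7]
force: [-0.3, 0.2, -0.8]
grip_width: 0.374
```

View pics/c9.png

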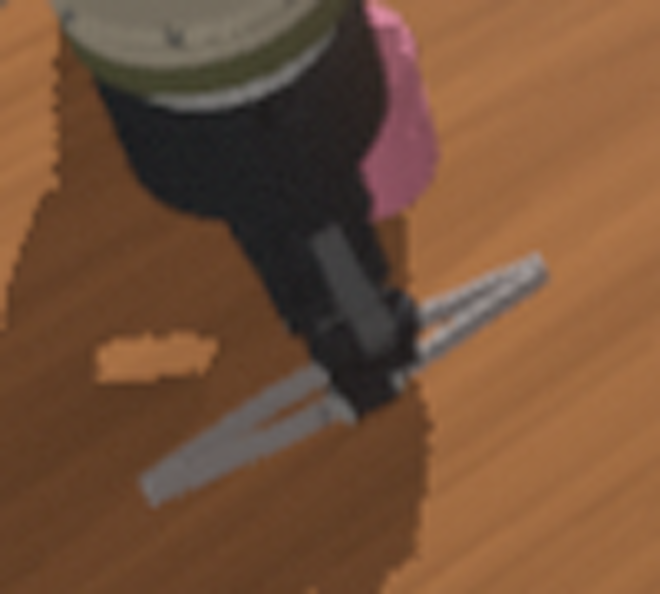

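The near finger now stands outside the near arm of the tweezer, its tip at about (365,418) and a few mm above the board. I close here.

```bash

python3 -m jog '[[0,0,0,0,0,0,0.026],[0,0,0,0,0,0,0.022],[0,0,0,0,0,0,0.018],[0,0,0,0,0,0,0.014],[0,0,0,0,0,0,0.012]]' 30
python3 -m jog '[[0,0,0,0,0,0,0.008],[0,0,0,0,0,0,0.005],[0,0,0,0,0,0,0.005]]'
```

```text
time_s: 28.0
eef_pos: [648.3, -301.7, -0.5]
ee_rot: [-0.0, 0.74, 0.672, -0.0]
force: [-0.3, -0.6, 0.5]
grip_width: 0.14
grip_force: 0.0
time_s: 28.3
eef_pos: [648.3, -301.8, -0.5]
ee_rot: [0.0, 0.74, 0.672, -0.0]
force: [0.7, 0.1, -0.8]
grip_width: 0.053
grip_force: 0.0
```

The tips evidently stand about 10 mm higher than the reported TCP implies, which also explains the slip on the cave. I open and keep stepping down towards the board, watching the force.

```bash

python3 -m jog '[[0,0,0,0,0,0,0.036],[0,0,0,0,0,0,0.036],[0,0,0,0,0,0,0.036],[0,0,0.002,0,0,0,0.036],[0,0,0,0,0,0,0.036]]'|egrep 'pos|^force|wid'
python3 -m jog '[[0,0,0.0015,0,0,0,0.036],[0,0,0,0,0,0,0.036]]'|egrep 'pos|^force|wid'
python3 -m jog '[[0,0,0.0015,0,0,0,0.036],[0,0,0,0,0,0,0.036]]'|egrep 'pos|^force|wid'
python3 -m jog '[[0,0,0.0015,0,0,0,0.036],[0,0,0,0,0,0,0.036]]'|egrep 'pos|^force|wid'
```

```text
eef_pos: [648.1, -301.6, -2.9]
force: [-0.3, -0.5, -0.3]
grip_width: 0.42
eef_pos: [648.2, -301.7, -4.3]
force: [-0.1, -0.2, -0.1]
grip_width: 0.42
eef_pos: [648.2, -301.7, -5.8]
force: [-0.1, -0.4, -0.3]
grip_width: 0.425
eef_pos: [648.2, -301.7, -7.2]
force: [-0.1, -0.3, 0.3]
grip_width: 0.419
```

```bash

python3 -m jog '[[0,0,0,0,0,0,0.03],[0,0,0,0,0,0,0.024],[0,0,0,0,0,0,0.02],[0,0,0,0,0,0,0.016],[0,0,0,0,0,0,0.012]]' 30
python3 -m jog '[[0,0,0,0,0,0,0.010],[0,0,0,0,0,0,0.010],[0,0,0,0,0,0,0.010]]'
```

```text
time_s: 29.9
eef_pos: [648.3, -301.8, -6.8]
ee_rot: [0.0, 0.74, 0.672, 0.0]
force: [-0.2, 0.6, 1.0]
grip_width: 0.162
grip_force: 29.2
time_s: 30.2
eef_pos: [648.3, -301.8, -6.8]
ee_rot: [0.0, 0.74, 0.672, 0.0]
force: [-0.6, 1.1, 2.4]
grip_width: 0.167
grip_force: 29.5
```

Gripped, 29 N at the tweezer's width. I lift it and carry it to the yellow long bay.

```bash

python3 -m jog '[[0,0,-0.003,0,0,0,0.01],[0,0,-0.01,0,0,0,0.01],[0,0,-0.02,0,0,0,0.01],[0,0,-0.03,0,0,0,0.01],[0,0,-0.03,0,0,0,0.01]]' 40 >/dev/null
python3 -m jog '[[0,0,-0.02,0,0,-0.05,0.01],[0,0,0,0,0,-0.06,0.01],[0,0,0,0,0,0,0.01]]'|egrep 'wid|force'
python3 - <<'E'
from h import *
s=eyes.capture("scene")[:,:,::-1]
cv2.imwrite("pics/c10.png",cv2.resize(s[180:340,140:300],(600,600),interpolation=cv2.INTER_CUBIC))
np.set_printoptions(precision=1,suppress=True)
c=cv2.convexHull(np.vstack(blobs(s,(18,130,80),(35,255,255),(255,145,355,210))));e=3.
while len(cv2.approxPolyDP(c,e,True))>4:e*=1.1
w=np.array([onz("scene",p,10) for p in cv2.approxPolyDP(c,e,True)[:,0].astype(float)]);print(w,w.mean(0))
E
python3 go.py 453.6 104.7 105 0.8
```

```text
force: [0.6, -0.0, -0.4]
grip_width: 0.156
grip_force: 39.0
[[499.3 273.8  10. ]
 [508.5  12.   10. ]
 [415.    8.8  10. ]
 [400.7 267.5  10. ]] [455.9 140.5  10. ]
t 31.05 pos [ 648.193 -301.679  106.293] yaw_y 0.73 w 0.154 gf 39.03427541255951 F [ 0.088 -0.099 -1.134] q6 -0.6117684354037101
turn [ 0.     0.    -0.001] shift after turn (mm) [ 409.057 -188.9      1.293]
```

View pics/c10.png

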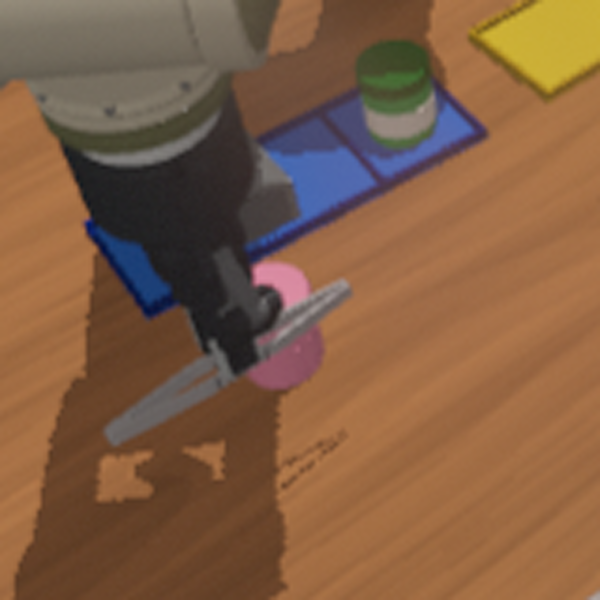

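The tweezer hangs level in the jaws, held at its middle. The yellow tray averages to a centre near (454.5,143). I move to its long bay.

```bash

python3 -m jog '[[0.018,-0.008,0,0,0,-0.014,0.01],[0.037,-0.017,0,0,0,0,0.01],[0.037,-0.017,0,0,0,0,0.01],[0.037,-0.017,0,0,0,0,0.01],[0.037,-0.017,0,0,0,0,0.01]]'>/dev/null
python3 -m jog '[[0.037,-0.017,0,0,0,0,0.01],[0.037,-0.017,0,0,0,0,0.01],[0.037,-0.017,0,0,0,0,0.01],[0.037,-0.017,0,0,0,0,0.01],[0.037,-0.017,0,0,0,0,0.01]]'>/dev/null
python3 -m jog '[[0.037,-0.017,0,0,0,0,0.01],[0.02,-0.01,0,0,0,0,0.01],[0,0,0,0,0,0,0.01],[0,0,0,0,0,0,0.01]]'|egrep 'wid|force'
python3 go.py 455.6 102 25 1.6
```

```text
force: [0.6, 0.3, 0.6]
grip_width: 0.157
grip_force: 39.1
t 32.45 pos [449.264 100.89  105.994] yaw_y 1.59 w 0.157 gf 39.08868134021759 F [0.62  0.263 0.602] q6 -0.06195321911632156
turn [ 0.  0. -0.] shift after turn (mm) [ 0.932  6.365 80.994]
```

```bash

python3 -m jog '[[0.0009,0.0064,0.02,0,0,0,0.01],[0,0,0.025,0,0,0,0.01],[0,0,0.025,0,0,0,0.01],[0,0,0.018,0,0,0,0.01],[0,0,0.008,0,0,0,0.01]]'>/dev/null
python3 -m jog '[[0,0,0.006,0,0,0,0.01],[0,0,0.003,0,0,0,0.01],[0,0,0.001,0,0,0,0.01],[0,0,0,0,0,0,0.01]]'|egrep 'pos|^force'
python3 - <<'E'
from h import *
s=eyes.capture("scene")[:,:,::-1]
cv2.imwrite("pics/c11.png",cv2.resize(s[120:230,250:370],(654,600),interpolation=cv2.INTER_CUBIC))
E
```

```text
eef_pos: [455.9, 102.0, 0.4]
force: [0.3, -0.9, 0.0]
```

View pics/c11.png

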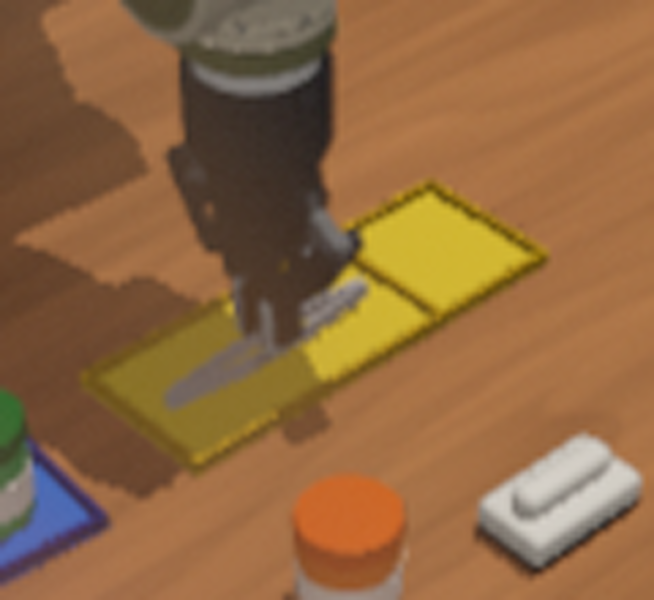

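The tweezer is over the middle of the yellow long bay, clear of the cross wall (right end at (365,290), left end at (170,400)). I lower it the last few mm and release.

```bash

python3 -m jog '[[-0.002,0,0.0015,0,0,0,0.01],[0,0,0.001,0,0,0,0.01],[0,0,0,0,0,0,0.01]]'|egrep 'pos|^force'
python3 -m jog '[[0,0,0.001,0,0,0,0.01],[0,0,0,0,0,0,0.01]]'|egrep 'pos|^force'
python3 -m jog '[[0,0,0.0007,0,0,0,0.01],[0,0,0,0,0,0,0.01]]'|egrep 'pos|^force'
```

```text
eef_pos: [455.6, 100.0, -2.5]
force: [-0.3, 0.1, -0.3]
eef_pos: [455.6, 100.1, -3.6]
force: [1.0, -0.0, 0.7]
eef_pos: [455.7, 100.1, -3.9]
force: [-1.8, -0.1, 5.2]
```

```bash

python3 -m jog '[[0,0,0,0,0,0,0.018],[0,0,0,0,0,0,0.024],[0,0,0,0,0,0,0.03],[0,0,0,0,0,0,0.032],[0,0,-0.01,0,0,0,0.032]]' 20 >/dev/null
python3 -m jog '[[0,0,-0.02,0,0,0,0.032],[0,0,-0.03,0,0,0,0.032],[0,0,-0.03,0,0,0,0.04],[0,0,-0.03,0,0,0,0.06],[0,0,0,0,0,0,0.08]]' |egrep 'pos|force|wid'
python3 go.py 623.2 13.8 110 1.6
```

```text
eef_pos: [457.5, 100.1, 119.9]
force: [0.5, 0.0, -1.7]
grip_width: 0.791
grip_force: 0.0
t 35.1 pos [457.524 100.079 119.869] yaw_y 1.62 w 0.791 gf 0.0 F [ 0.511  0.047 -1.681] q6 -0.06383225906254462
turn [0.007 0.    0.   ] shift after turn (mm) [-90.871 163.202   9.869]
```

```bash

python3 -m jog '[[-0.018,0.0326,0.001,0,0,0,0.082],[-0.018,0.0326,0.001,0,0,0,0.082],[-0.018,0.0326,0.001,0,0,0,0.082],[-0.018,0.0326,0.001,0,0,0,0.082],[-0.018,0.0326,0.001,0,0,0,0.082]]' >/dev/null
python3 -m jog '[[0,0,0,0,0,0,0.082],[0,0,0,0,0,0,0.082]]' >/dev/null
python3 go.py 623.2 13.8 20 1.6
python3 - <<'E'
from h import *
t=eyes.capture("top")[:,:,::-1]; s=eyes.capture("scene")[:,:,::-1]
cv2.imwrite("pics/top12.png",t);cv2.imwrite("pics/scene12.png",s)
cv2.imwrite("pics/c12.png",np.hstack([cv2.resize(t[160:310,220:400],(400,333)),cv2.resize(s[130:250,250:394],(400,333),interpolation=cv2.INTER_CUBIC)]))
E
```

```text
t 35.8 pos [620.645  14.549 109.967] yaw_y 1.58 w 0.957 gf 0.0 F [-0.386  0.464 -0.589] q6 -0.19259249573461798
turn [-0.002 -0.    -0.   ] shift after turn (mm) [-0.82   2.533 89.967]
```

View pics/c12.png

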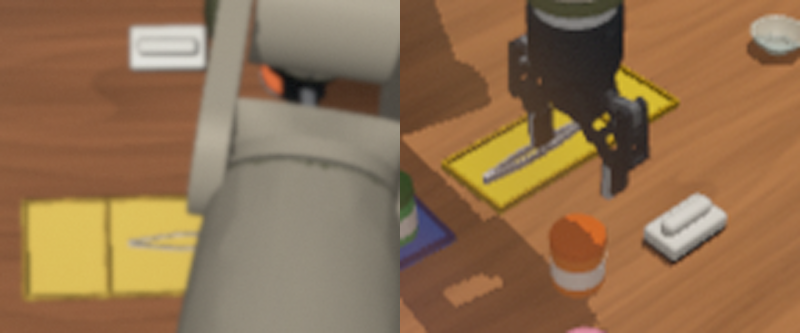

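The tweezer lies flat in the yellow long bay, and the open jaws are above the orange tub. I go down and grip it.

```bash

python3 -m jog '[[-0.0008,0.0025,0.02,0,0,0,0.082],[0,0,0.02,0,0,0,0.082],[0,0,0.02,0,0,0,0.082],[0,0,0.01,0,0,0,0.082],[0,0,0.01,0,0,0,0.082]]'|grep force
python3 -m jog '[[0,0,0.006,0,0,0,0.082],[0,0,0,0,0,0,0.082]]'|egrep 'pos|force'
python3 -m jog '[[0,0,0,0,0,0,0.070],[0,0,0,0,0,0,0.062],[0,0,0,0,0,0,0.056],[0,0,0,0,0,0,0.052],[0,0,0,0,0,0,0.048]]' 30
python3 -m jog '[[0,0,0,0,0,0,0.044],[0,0,0,0,0,0,0.042],[0,0,0,0,0,0,0.042]]'
python3 go.py 452 231 115 1.6
```

```text
force: [0.5, -0.8, 0.1]
grip_force: 0.0
eef_pos: [623.3, 14.1, 24.5]
force: [-0.2, 0.9, 0.4]
grip_force: 0.0
time_s: 37.1
eef_pos: [623.7, 13.9, 25.4]
ee_rot: [0.0, 0.697, 0.717, 0.0]
force: [-2.9, 0.4, 4.9]
grip_width: 0.593
grip_force: 31.3
time_s: 37.4
eef_pos: [623.7, 13.9, 25.3]
ee_rot: [0.0, 0.697, 0.717, 0.0]
force: [-3.0, -0.4, 5.1]
grip_width: 0.589
grip_force: 31.4
t 37.4 pos [623.666  13.865  25.348] yaw_y 1.61 w 0.589 gf 31.36580765247345 F [-2.988 -0.43   5.1  ] q6 -0.1932526224298635
turn [0. 0. 0.] shift after turn (mm) [ 221.844 -165.536  -89.652]
```

```bash

python3 -m jog '[[0,0,-0.005,0,0,0,0.042],[0,0,-0.015,0,0,0,0.042],[0,0,-0.02,0,0,0,0.042],[0,0,-0.02,0,0,0,0.042],[0,0,-0.02,0,0,0,0.042]]'>/dev/null
python3 -m jog '[[0,0,-0.01,0,0,0,0.042],[0.012,-0.009,0,0,0,0,0.042],[0.022,-0.0165,0,0,0,0,0.042],[0.028,-0.021,0,0,0,0,0.042],[0.028,-0.021,0,0,0,0,0.042]]'>/dev/null
python3 -m jog '[[0.028,-0.021,0,0,0,0,0.042],[0.028,-0.021,0,0,0,0,0.042],[0.028,-0.021,0,0,0,0,0.042],[0.022,-0.0165,0,0,0,0,0.042],[0.014,-0.011,0,0,0,0,0.042]]'>/dev/null
python3 -m jog '[[0.01,-0.006,0,0,0,0,0.042],[0,0,0,0,0,0,0.042],[0,0,0,0,0,0,0.042]]'|egrep 'wid|force'
python3 go.py 452 231 32 1.6
```

```text
force: [-0.2, 0.3, 0.1]
grip_width: 0.592
grip_force: 31.4
t 39.2 pos [453.991 228.877 114.886] yaw_y 1.6 w 0.592 gf 31.423323154449463 F [-0.158  0.271  0.052] q6 0.20852003337812064
turn [ 0.  0. -0.] shift after turn (mm) [ 2.178 -1.93  82.886]
```

Expected contact is at TCP ≈ 28.3.

```bash

python3 -m jog '[[0.002,-0.002,0.015,0,0,0,0.042],[0,0,0.02,0,0,0,0.042],[0,0,0.02,0,0,0,0.042],[0,0,0.016,0,0,0,0.042],[0,0,0.01,0,0,0,0.042]]'>/dev/null
python3 -m jog '[[0,0,0.002,0,0,0,0.042],[0,0,0.001,0,0,0,0.042],[0,0,0,0,0,0,0.042]]'|egrep 'pos|^force'
python3 -m jog '[[0,0,0.001,0,0,0,0.042],[0,0,0.0006,0,0,0,0.042],[0,0,0,0,0,0,0.042]]'|egrep 'pos|^force'
python3 -m jog '[[0,0,0.0004,0,0,0,0.042],[0,0,0.0003,0,0,0,0.042],[0,0,0,0,0,0,0.042]]'|egrep 'pos|^force'
```

```text
eef_pos: [451.9, 231.1, 31.4]
force: [-1.1, -0.3, -0.8]
eef_pos: [451.5, 231.2, 29.3]
force: [0.1, -0.2, -0.6]
eef_pos: [451.4, 231.2, 28.5]
force: [0.4, 0.3, -0.6]
```

```bash

python3 -m jog '[[0,0,0.0004,0,0,0,0.042],[0,0,0.0003,0,0,0,0.042],[0,0,0,0,0,0,0.042]]'|egrep 'pos|^force'
python3 -m jog '[[0,0,0,0,0,0,0.052],[0,0,0,0,0,0,0.056],[0,0,0,0,0,0,0.062],[0,0,0,0,0,0,0.070],[0,0,0,0,0,0,0.078]]' 20|egrep 'pos|force'
python3 -m jog '[[0,0,0,0,0,0,0.078],[0,0,-0.015,0,0,0,0.08],[0,0,-0.03,0,0,0,0.08],[0,0,-0.03,0,0,0,0.08],[0,0,-0.03,0,0,0,0.08]]'|grep force
python3 -m jog '[[-0.02,-0.04,-0.02,0,0,0,0.08],[0.02,-0.03,-0.02,0,0,0,0.08],[0.04,0,-0.02,0,0,0,0.08],[0.04,0,-0.01,0,0,0,0.08],[0.04,0,0,0,0,0,0.08]]' >/dev/null
python3 -m jog '[[0.04,0,0,0,0,0,0.08],[0.04,0,0,0,0,0,0.08],[0,0,0,0,0,0,0.08],[0,0,0,0,0,0,0.08],[0,0,0,0,0,0,0.08]]' |egrep 'pos|force'
python3 - <<'E'
from h import *
t=eyes.capture("top")[:,:,::-1]; s=eyes.capture("scene")[:,:,::-1]
cv2.imwrite("pics/c13.png",np.vstack([cv2.resize(t[90:310,120:520],(545,300)),cv2.resize(s[110:330,150:450],(545,300) if 0 else (409,300)).copy() if 0 else cv2.resize(s[110:275,150:450],(545,300))]))
E
```

```text
eef_pos: [451.5, 231.2, 28.3]
force: [-2.0, -0.8, 5.9]
eef_pos: [451.4, 231.2, 27.8]
force: [-0.3, -0.6, -0.6]
grip_force: 0.0
force: [0.2, -0.0, 0.3]
grip_force: 0.0
eef_pos: [376.0, 428.3, 202.8]
force: [0.8, -0.3, 0.0]
grip_force: 0.0
```

View pics/c13.png

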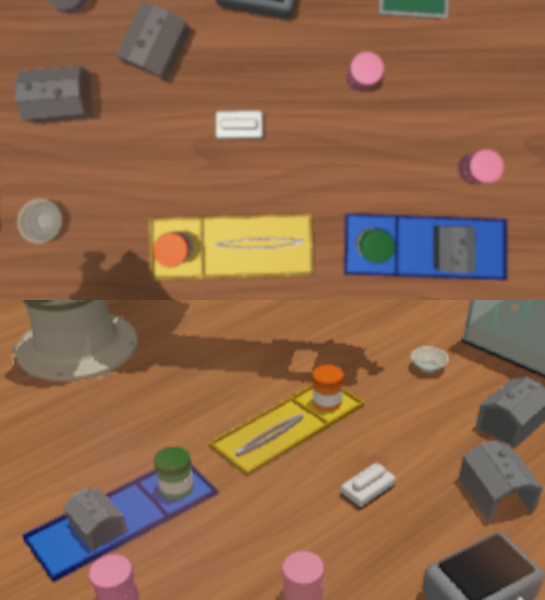

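Both views show all four items in their bays. The cave is at (455,250) and the green tub at (376,245) in blue; the tweezer is at (260,242) and the orange tub at (172,250) in yellow. Magnet and dish look undisturbed, so I hand in.

```bash
python3 -c "
from rig import finish_job
print(finish_job())"
```

```text
the job is handed in; nothing more can be done
None
```

Both kits are made up and the job is handed in at about 42 s: the shrimp kit was finished in the blue tray before the planting kit was started in the yellow, and the last pictures show all four items in their bays and the magnet and dish apparently undisturbed; the first grip on the cave slipped off its roof and the tweezer took a few tries, but nothing was dropped or tipped.

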